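# Seat a trimmer wheel on its studs and lock it

### The arm

A 6-joint arm with a two-finger parallel gripper is mounted at the origin on the work surface. World frame = base frame: x ahead of the robot, y to its left, z up, the work surface at z = 0. Lengths are in m, angles in rad, forces in N, time in s.
With the tool pointing down it reaches from about 0.275 to 0.825 m from the base axis. Payload 4.9 kg.
Tool frame: the origin (TCP) lies midway between the tips of the shut fingers; the grasp point (between the pads) lies 19 mm behind it; z points along the fingers, y is the line along which they close (so a half turn about z gives the same grasp; the last joint's range is limited). The gripper opens to 85 mm and grips with 20 to 120 N. Pads are 22 mm wide; open, the fingers measure 114 mm over their backs; the gripper's body (76 mm by 85 mm) begins 54 mm behind the grasp point. The pads swing forward as they close: fully open they stand 13 mm farther back than shut.
Start: joints at [-1.369, 0.326, -0.193, 1.052, 0, 1.437], TCP at [0.181, -0.519, 0.231] pointing down, gripper open.
Joint ranges: [-2.65, 2.65], [-0.97, 1.79], [-1.3, 1.35], [-1.93, 2.1], [-1.47, 1.37], [-3.14, 3.14]. Speed limits (rad/s): [2.57, 2.57, 3.14, 3.14, 3.14, 3.14].

### API

Orientations are given as [roll, pitch, yaw] about the fixed x, y, z axes, in that order (R = Rz(yaw) Ry(pitch) Rx(roll)).
In Python, from workcell import * gives the robot as it stands. The module is installed in compiled form; this text tells all that it offers.
- The arm moves only by the tool servo_tool, never from a script. Its argument "commands" is a list of rows, each a list of 2 entries, a list of its own where there are three numbers: the shift along the tool's x, y, z in mm, then the turn, a rotation vector about the tool's x, y, z in rad. A call has 1 to 12 rows; each row is the pose to reach, as a shift and turn from the pose commanded when the call began, along the tool's axes at that moment; what a row does not reach only later rows make up. A row lasts 1/10 s, in which the tool goes at most 50 mm and 8.59 degrees, less where a joint would pass 70% of its speed; a pose out of reach is approached as far as the arm can. A call with a gripper value outside its range is refused whole. "fingers" is the opening, from -1 (shut) to 1 (fully open), set as the call begins (left out, the last holds). The fingers move at their own pace and stop on an object; "newtons" is the grip in N (left out, the last holds). Time passes only in rows, so rows that repeat a pose let the fingers close. It gives the time, the measured TCP pose, the force, the opening and the grip force at its end, in the units of the state.
- read_state(): the state, without advancing time (a new reading comes with each control period).
- camera(name): name is "side" or "top"; returns the picture (420x560x3 uint8, red, green, blue); there is no depth.
- calibration(name): a dict with "vfov" (degrees; the focal length in pixels is half the picture's height over the tangent of half this angle, whatever the lens; pixels are square), "cx", "cy" (the principal point, pixels), "T" (4x4, takes a point from camera to world coordinates). Camera axes: x right, y down, z forward; pixel columns grow to the right and rows downward; lengths in m; the calibration is good to about 2 mm. A picture is of the moment at which its call begins. calibration takes no time and is no camera call.
- finish_job(): hands the job in; it is judged then, once.
The state is a dict: "clock": time; "joints": joint angles; "joint_velocities": joint speeds; "effort": joint torques, N m; "tool_pos": TCP position; "orientation": TCP orientation; "ft_force": force on the tool from outside, world axes, zero at the start; "wrist_torque": the same for the moment, N m; "width": finger opening in m; "gripper_force": force on a finger pad.
Only numpy, scipy, OpenCV 4.12 (cv2) and the standard library are available. Lean on these libraries where they do the work, as an engineer would, in place of code of your own. Each camera call takes 0.05 s, during which the arm holds its last target. There are 200 camera calls.

### The job

The trimmer's wheel has been set over its spindle but is still perched on the tips of the studs hidden under it. Turn it by its pegs until its holes find the studs and it drops, press it gently down flat on the hub until it is fully home, then swing the keeper all the way in over the wheel's rim. Never force the wheel, and leave the other things on the bench where they are.

Things in the scene. Friction and masses are not known exactly. Their poses are not given: they have to be found in the camera images.
- trimmer: White bench trimmer lying flat, a fixed box 250 x 265 mm, 80 mm high. Origin: at the level of its underside (on the bench), on the upright spindle axis; z up. The box reaches 125 mm to either side along x, 115 mm along +y, 150 mm along -y. Hub, spindle nose and wheel are on top, about the axis; the keeper's pivot is at x 0, y -118 mm.
- hub_seat (a point): On the spindle axis at the hub's flat top (the seat), 90 mm above the bench; hub diameter 144 mm. Up from it stand a spindle nose, diameter 30, 30 mm tall, and 3 round-topped studs, diameter 10, 16 mm tall, 58 mm from the axis, 120 deg apart. The hub is fixed and cannot turn, but the angle of the studs differs each time, is not told by any axis here and is hidden under the wheel.
- collar_top (a point): On the axis, 98 mm above the bench: where the top of a stiff black collar (diameter 80 mm, round the nose, under the wheel) stands at the start. It holds up a wheel that has dropped on the studs, 8 mm above the seat; pushed on over the collar with some 6 to 14 N through the wheel it sinks to the seat and stays down.
- wheel: Loose flat aluminium wheel, diameter 176, 12 mm thick, about 0.6 kg, with a 33 mm bore round the spindle nose and three 16 mm holes 58 mm from its centre, 120 deg apart. Origin: centre of its underside; z up; the first hole lies along +x. Underside at the start 106 mm above the bench, on the stud tips; dropped on the studs about 98 mm (less if it has pushed the collar down a little); fully home 90 mm.
- wheel_face (a point): Centre of the wheel's top face; axes as the wheel's. At 60, 180 and 300 deg from x stand three upright finger pegs, diameter 16, 32 mm tall, 56 mm from the centre. At the start the wheel is at least 25 deg of turn from a match, either way; it turns with some 1 to 6 N at a peg and drops by itself at a match. Then the studs stop it after 2 to 5 deg of play.
- keeper (a joint): Flat steel keeper bar, 105 x 16 x 8 mm, underside 104.5 mm above the bench, so it passes over the wheel only when that is fully home. Rad, growing anticlockwise from above: at 0 (open) its nose points along the trimmer's +x, its tail along -x; at 1.57 (stop, fully in) the nose points along +y, over the wheel's rim, the tail along -y. It stays where left; some 3 N at the pin moves it.
- keeper_pin (a point): Middle of the upright steel pin on the keeper's tail, diameter 14 mm, 30 mm tall (from 112.5 to 142.5 mm above the bench), 50 mm from the keeper's pivot. Push this pin to swing the keeper.
- jaw_model: Bystander: plaster jaw model, 62 x 66 mm, 40 mm high, 10 to 45 mm off the trimmer's right (-y) side; origin under its centre.
- jaw_model_b: Bystander: second plaster jaw model, same size, at the left of the bench; origin under its centre.
- spanner: Bystander: steel spanner, 160 mm long, its middle 40 to 60 mm off the trimmer's left (+y) side, lying along x; origin under its middle.
- water_bottle: Bystander: clear water bottle, diameter 64 mm, 190 mm tall, at the right of the bench; origin under its centre.
- mixing_bowl: Bystander: black mixing bowl, diameter 120 mm, 65 mm high, at the right of the bench; origin under its centre.
- wax_jar: Bystander: white jar, diameter 72 mm, 75 mm tall, at the right of the bench; origin under its centre.
- spatula: Bystander: mixing spatula, 190 mm long, at the left of the bench; origin under its middle.
Not all that is in view belongs to the job. Leave any blue or brown look-alike of the wheel alone.

How it is judged:
On the way, in this order (a step that is already met when the one before it is completed fails the run):
1. the wheel is on its studs and fully home on the hub (z of wheel in the frame of trimmer below 0.0925 m and horizontal distance between wheel and trimmer below 0.004 m and angle between wheel's own z axis and vertical below 0.03 rad), for 0.2 s.
2. the keeper is swung in over the rim (value of joint keeper above 1.38 rad), for 0.2 s.
At the end, for the whole second after the job is handed in: The wheel lies at rest, flat (within 0.03 rad) and within 2.5 mm of the seat on the hub, centred within 4 mm, and the keeper is turned in past 1.38 rad of its 1.57 (all of step 1 and value of joint keeper above 1.38 rad and linear speed of wheel below 0.02 m/s); the robot touches nothing.
It fails at once if the wheel is forced: the robot presses or pushes on it with more than 70 N (contact force between the arm and wheel above 70 N).
It fails at once if the robot's fingers force the wheel with more than 70 N (contact force between the fingers and wheel above 70 N).
It fails at once if a bystander is moved by more than 30 mm (distance of any of jaw_model, jaw_model_b, spanner, water_bottle, mixing_bowl, wax_jar, spatula from where it was at the start of the episode above 0.03 m).
It also fails if it takes over 72 s, if anything falls off the work surface, if the arm or the gripper's body presses on something with over 40 N, if the wrist force passes 120 N, or if a joint passes its speed limit or range.

## Working session

There is one attempt and no reset: what is moved stays moved. The work goes in short steps, Python scripts to look and compute and a tool call to move; the robot and the scene stay as the last step left them, time stands still between calls to the robot, and variables do not carry over. Pictures are saved under pics/ and viewed, at most 10 in all, crops included, and the job is handed in when it is done.

Besides the shell and the picture viewer there is one more tool, called after "Request:" as name([rows], argument=value, ...), one row to a line, values as JSON. servo_tool: Moves the arm, as the interface text tells. Its arguments: {"type":"object","properties":{"commands":{"type":"array"},"fingers":{"type":"number"},"newtons":{"type":"number"}},"required":["commands"]}

```bash
mkdir -p pics; python3 - <<'E'
from workcell import *
import cv2
s=read_state();print(s)
for n in("top","side"):
    cv2.imwrite(f"pics/{n}0.png",camera(n)[:,:,::-1]);print(n,calibration(n))
E
```

```text
{'clock': 0.0, 'joints': array([-1.36919517e+00,  3.26960311e-01, -1.93621046e-01,  1.05197667e+00,
        2.54523260e-05,  1.43660326e+00]), 'joint_velocities': array([ 0.0007139 , -0.00066711, -0.00110807, -0.0001511 ,  0.00147807,
        0.00065771]), 'effort': array([-1.50063439e-03, -4.43403375e+01,  2.62435931e+01,  1.55117718e-02,
       -2.66119396e-04,  1.54937089e-05]), 'tool_pos': array([ 0.18113756, -0.51868841,  0.23047878]), 'orientation': array([-3.13985020e+00, -2.60922076e-04,  3.35793974e-01]), 'ft_force': array([ 0.86024933, -0.42424669, -0.50702119]), 'wrist_torque': array([ 0.01182889,  0.02173398, -0.02714668]), 'gripper_force': 0.0, 'width': 0.08503618873365508}
top {'vfov': 56.12102963911174, 'cx': 285.8618226853479, 'cy': 206.2765582789574, 'T': array([[ 0.01065849, -0.98505225,  0.17192572,  0.38176771],
       [-0.99974538, -0.01391752, -0.01776177,  0.02393211],
       [ 0.01988906, -0.17169263, -0.98494978,  1.34352346],
       [ 0.        ,  0.        ,  0.        ,  1.        ]])}
side {'vfov': 56.88274762674323, 'cx': 283.1295069114933, 'cy': 208.689372920046, 'T': array([[-0.92789945, -0.25172369,  0.27502325,  0.25765805],
       [-0.37260018,  0.6520284 , -0.66032422,  0.86181912],
       [-0.01310372, -0.7151882 , -0.69880908,  0.9922636 ],
       [ 0.        ,  0.        ,  0.        ,  1.        ]])}
```

View pics/top0.png

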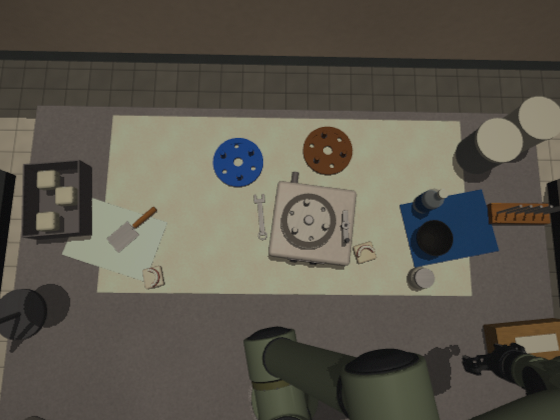

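View pics/side0.png

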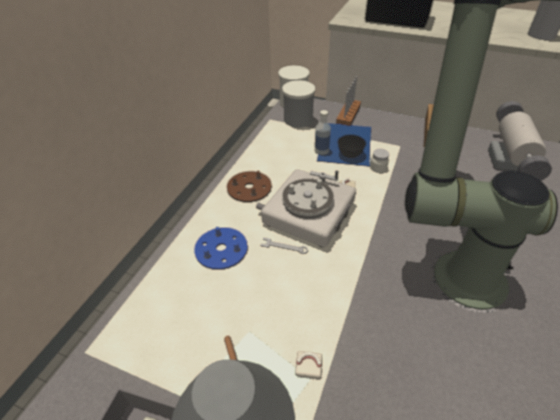

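The top view shows the trimmer at about (313,222), with the wheel at (308,219) and the keeper at (345,226). In the side view the trimmer is at (310,205). I'll enlarge both.

```bash
python3 - <<'E'
import cv2,numpy as np
t=cv2.imread("pics/top0.png")[175:275,260:380];s=cv2.imread("pics/side0.png")[160:250,250:365]
cv2.imwrite("pics/tc.png",cv2.resize(t,None,fx=6,fy=6,interpolation=cv2.INTER_CUBIC))
cv2.imwrite("pics/sc.png",cv2.resize(s,None,fx=6,fy=6,interpolation=cv2.INTER_CUBIC))
E
```

```text
(no output)
```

View pics/tc.png

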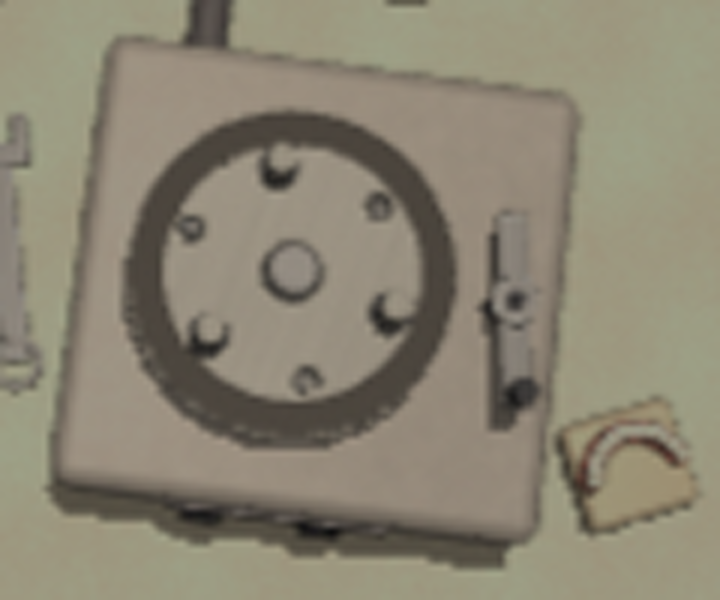

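View pics/sc.png

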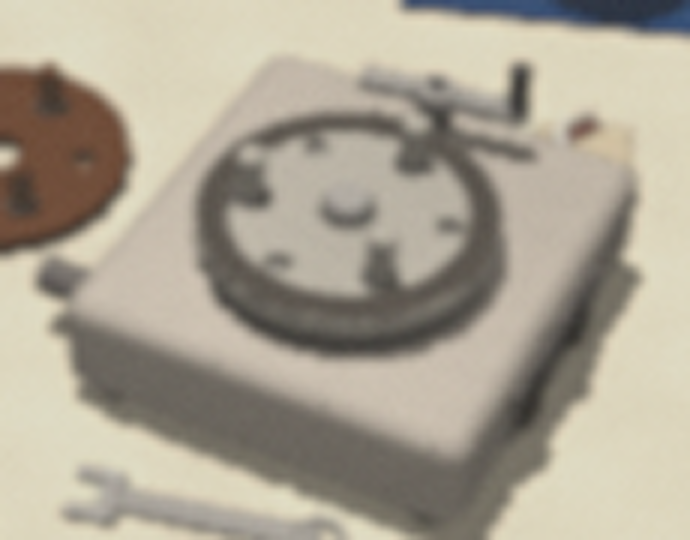

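Top crop (6x, offset 260,175):
- Nose top is at (293,270).
- Holes are at (190,228), (378,206) and (307,380).
- Pegs are near (278,165), (207,333) and (390,312).
- Keeper pivot is at (514,302) and the pin at (522,392).
- Box top corners are at (113,38), (578,100), (532,543) and (56,484).

The side crop shows the same layout, with the keeper pin at (519,92).

```bash
cat > h.py <<'E'
import numpy as np
from workcell import *
def ray(n,u,v,z):
    c=calibration(n);f=210/np.tan(np.radians(c["vfov"]/2));T=c["T"]
    d=T[:3,:3]@[(u-c["cx"])/f,(v-c["cy"])/f,1];o=T[:3,3]
    return o+d*(z-o[2])/d[2]
def proj(n,p):
    c=calibration(n);f=210/np.tan(np.radians(c["vfov"]/2));T=c["T"]
    q=T[:3,:3].T@(np.array(p)-T[:3,3]);return q[:2]/q[2]*f+[c["cx"],c["cy"]]
E
python3 - <<'E'
from h import *
np.set_printoptions(precision=4,suppress=True)
P=lambda x,y,z:ray("top",260+(x+.5)/6-.5,175+(y+.5)/6-.5,z)
S=lambda x,y,z:ray("side",250+(x+.5)/6-.5,160+(y+.5)/6-.5,z)
n=P(293,270,.12);print("nose",n,S(347,200,.12))
H=[P(*q,.118) for q in((190,228),(378,206),(307,380))];c=np.mean(H,0);print("holes c",c)
for h in H:print("hole",h,np.linalg.norm((h-c)[:2]),np.degrees(np.arctan2(*(h-c)[1::-1])))
HS=[S(*q,.118) for q in((317,146),(450,226),(278,263))];cs=np.mean(HS,0);print("side c",cs)
for h in HS:print("hole",h,np.linalg.norm((h-cs)[:2]),np.degrees(np.arctan2(*(h-cs)[1::-1])))
C=[P(*q,.08) for q in((113,38),(578,100),(532,543),(56,484))]
for a,b in((0,1),(1,2),(2,3),(3,0)):
    d=C[b]-C[a];print("edge",np.linalg.norm(d),np.degrees(np.arctan2(d[1],d[0])))
print("boxc",np.mean(C,0))
print("pivot",P(514,302,.1125),"pin",P(522,386,.1425),"pin side",S(520,68,.1425))
for q in((278,160),(207,328),(390,307)):
    p=P(*q,.150);print("peg",p,np.linalg.norm((p-c)[:2]),np.degrees(np.arctan2(*(p-c)[1::-1])))
E
```

```text
nose [ 0.5539 -0.0694  0.12  ] [ 0.5531 -0.062   0.12  ]
holes c [ 0.5537 -0.0689  0.118 ]
hole [ 0.5758 -0.0154  0.118 ] 0.0578444981706939 67.63298440328371
hole [ 0.5889 -0.1143  0.118 ] 0.0574573341060052 -52.333385620583485
hole [ 0.4966 -0.0769  0.118 ] 0.05768119278060436 -172.01720162659078
side c [ 0.5502 -0.0561  0.118 ]
hole [ 0.5852 -0.1017  0.118 ] 0.05749420288168579 -52.5104909269429
hole [ 0.4936 -0.0643  0.118 ] 0.05726467135426842 -171.7483829567228
hole [ 0.5719 -0.0023  0.118 ] 0.05803946958766076 68.06603867664694
edge 0.2572565823558041 -96.9112097802848
edge 0.242442183598948 173.05839949648072
edge 0.2545146048368967 83.64692589848131
edge 0.24493548625546283 -6.297045952442291
boxc [ 0.5502 -0.0871  0.08  ]
pivot [ 0.5396 -0.1864  0.1125] pin [ 0.4926 -0.1847  0.1425] pin side [ 0.4899 -0.1818  0.1425]
peg [ 0.6067 -0.0593  0.15  ] 0.05382490687495784 10.203147741491504
peg [ 0.5194 -0.0234  0.15  ] 0.056961556546831583 127.05755568469445
peg [ 0.5314 -0.1166  0.15  ] 0.0526992094547567 -115.1205558465505
```

```bash
cat >> h.py <<'E'
import json,os
from scipy.spatial.transform import Rotation as Rn
C=np.array([.5535,-.0693]); PIV=np.array([.5398,-.1865]); TY=np.radians(-6.6)
def plan(way,dmax=45,amax=8.0):
    """way: list of (x,y,z,yaw_deg) from the commanded pose (cmd.json); prints rows in its frame"""
    if os.path.exists("cmd.json"): p,e=json.load(open("cmd.json"))
    else: s=read_state();p,e=list(s["tool_pos"]),list(s["orientation"])
    p0=np.array(p);R0=Rn.from_euler("xyz",e);rows=[]
    a=p0;y0=np.degrees(e[2])
    for x,y,z,w in way:
        b=np.array([x,y,z]);n=max(1,int(np.ceil(max(np.linalg.norm(b-a)/(dmax/1e3),abs(w-y0)/amax))))
        for k in range(1,n+1):
            t=k/n;q=a+(b-a)*t;R=Rn.from_euler("xyz",[np.pi,0,np.radians(y0+(w-y0)*t)])
            rows.append([[round(float(v),1) for v in R0.inv().apply(q-p0)*1e3],[round(float(v),3) for v in (R0.inv()*R).as_rotvec()]])
        a,y0=b,w
    json.dump([list(map(float,a)),[np.pi,0,float(np.radians(y0))]],open("cmd.json","w"))
    print(len(rows),json.dumps(rows))
def arc(c,r,f0,f1,z,off,n=0):
    """tool follows angle f about c, yaw=f+off"""
    n=n or 5
    return [(*(np.array(c)+r*np.array([np.cos(np.radians(f)),np.sin(np.radians(f))])),z,f+off) for f in np.linspace(f0,f1,n+1)[1:]]
E
python3 - <<'E'
from h import *
x,y=C+.056*np.array([np.cos(np.radians(-112.2)),np.sin(np.radians(-112.2))])
plan([(x,y,.2,67.8)],dmax=48)
plan([(x,y,.2,67.8),(x,y,.125,67.8)],dmax=20)
E
```

```text
12 [[[38.6, -21.6, 2.6], [-0.002, -0.0, -0.071]], [[77.1, -43.3, 5.2], [-0.002, -0.0, -0.141]], [[115.7, -64.9, 7.8], [-0.002, -0.0, -0.212]], [[154.2, -86.6, 10.4], [-0.001, -0.0, -0.283]], [[192.8, -108.2, 13.0], [-0.001, -0.001, -0.353]], [[231.3, -129.8, 15.5], [-0.001, -0.001, -0.424]], [[269.9, -151.5, 18.1], [-0.001, -0.001, -0.494]], [[308.4, -173.1, 20.7], [-0.001, -0.001, -0.565]], [[347.0, -194.7, 23.3], [-0.001, -0.001, -0.636]], [[385.5, -216.4, 25.9], [-0.001, -0.001, -0.706]], [[424.1, -238.0, 28.5], [-0.001, -0.001, -0.777]], [[462.6, -259.7, 31.1], [-0.001, -0.001, -0.848]]]
5 [[[0.0, 0.0, 0.0], [0.0, 0.0, 0.0]], [[0.0, -0.0, 18.7], [0.0, 0.0, 0.0]], [[0.0, -0.0, 37.5], [0.0, 0.0, 0.0]], [[0.0, -0.0, 56.3], [0.0, 0.0, 0.0]], [[0.0, -0.0, 75.0], [0.0, 0.0, 0.0]]]
```

Request:
servo_tool([
  [[115.7, -64.9, 7.8], [-0.002, 0, -0.212]],
  [[115.7, -64.9, 7.8], [-0.002, 0, -0.212]],
  [[154.2, -86.6, 10.4], [-0.001, 0, -0.283]],
  [[192.8, -108.2, 13], [-0.001, -0.001, -0.353]],
  [[231.3, -129.8, 15.5], [-0.001, -0.001, -0.424]],
  [[269.9, -151.5, 18.1], [-0.001, -0.001, -0.494]],
  [[308.4, -173.1, 20.7], [-0.001, -0.001, -0.565]],
  [[347, -194.7, 23.3], [-0.001, -0.001, -0.636]],
  [[385.5, -216.4, 25.9], [-0.001, -0.001, -0.706]],
  [[424.1, -238, 28.5], [-0.001, -0.001, -0.777]],
  [[462.6, -259.7, 31.1], [-0.001, -0.001, -0.848]],
  [[462.6, -259.7, 31.1], [-0.001, -0.001, -0.848]],
], fingers=-0.25, newtons=30)

```text
clock: 1.3
tool_pos: [0.5348, -0.1177, 0.1994]
orientation: [3.141, -0.0, 1.191]
ft_force: [-0.2, -0.4, 0.1]
width: 0.0322
gripper_force: 0.0
```

Request:
servo_tool([
  [[0, 0, 0], [0, 0, 0]],
  [[0, 0, 0], [0, 0, 0]],
  [[0, 0, 0], [0, 0, 0]],
])

```text
clock: 1.6
tool_pos: [0.5317, -0.1227, 0.2002]
orientation: [3.141, 0.002, 1.182]
ft_force: [-0.9, 0.3, -0.3]
width: 0.0316
gripper_force: 0.0
```

```bash
python3 - <<'E'
from h import *
import cv2
s=read_state();print(s["tool_pos"],s["orientation"],s["width"],s["ft_force"],json.load(open("cmd.json")))
t=cv2.resize(camera("top")[175:275,260:380,::-1],None,fx=4,fy=4,interpolation=2)
d=cv2.resize(camera("side")[150:250,250:365,::-1],(460,400),interpolation=2)
cv2.imwrite("pics/a1.png",cv2.resize(np.hstack([t,d]),None,fx=.84,fy=.84))
E
```

```text
[ 0.53165096 -0.1227093   0.20018686] [3.14146759e+00 1.51266555e-03 1.18161964e+00] 0.03164116803372774 [-0.87095931  0.263243   -0.27836436] [[0.5323409159381658, -0.12114875274935971, 0.125], [3.141592653589793, 0, 1.1833332328521553]]
```

View pics/a1.png

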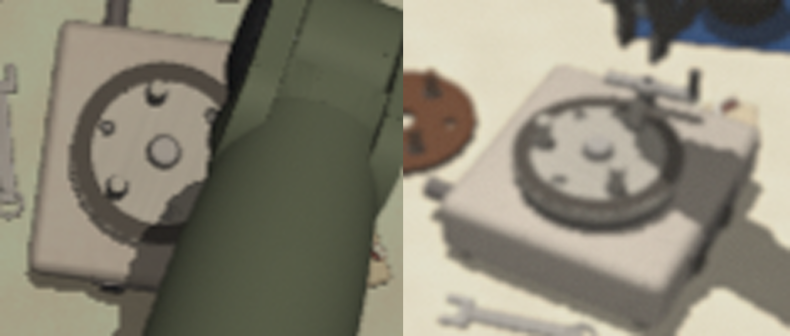

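The picture shows the fingertips in the side view at about (640,52) in the montage. The near peg stands below them, with its top at about (630,108). I'll check both by projection.

```bash
python3 - <<'E'
from h import *
for p in((.5317,-.1227,.2),(.5317,-.1227,.205),(.532,-.121,.15),(.532,-.121,.118),(*C,.12),(*PIV,.1125),(.4925,-.1847,.1425)):print(p,proj("side",p), ((proj("side",p)-[250,150])*3.36+[403,0]).round())
E
```

```text
(0.5317, -0.1227, 0.2) [320.3914822  164.94999485] [640.  50.]
(0.5317, -0.1227, 0.205) [320.47363253 163.74329848] [640.  46.]
(0.532, -0.121, 0.15) [319.35364932 176.94365914] [636.  91.]
(0.532, -0.121, 0.118) [318.86879379 184.12008382] [634. 115.]
(np.float64(0.5535), np.float64(-0.0693), 0.12) [308.02819352 191.54045458] [598. 140.]
(np.float64(0.5398), np.float64(-0.1865), 0.1125) [322.42528257 173.58648638] [646.  79.]
(0.4925, -0.1847, 0.1425) [335.75368075 170.26544643] [691.  68.]
```

The fingers project where they are seen, and the peg is below them. Lowering over it.

Request:
servo_tool([
  [[0, 0, 20], [0, 0, 0]],
  [[0, 0, 40], [0, 0, 0]],
  [[0, 0, 55], [0, 0, 0]],
  [[0, 0, 65], [0, 0, 0]],
  [[0, 0, 75], [0, 0, 0]],
  [[0, 0, 75], [0, 0, 0]],
  [[0, 0, 75], [0, 0, 0]],
])

```text
clock: 2.4
tool_pos: [0.5326, -0.122, 0.1255]
orientation: [3.141, 0.001, 1.183]
ft_force: [-0.3, 0.4, 0.4]
width: 0.032
gripper_force: 0.0
```

```bash
python3 - <<'E'
from h import *
for a in range(0,105,15): plan(arc(C,.056,-112.2+a,-112.2+a+15,.125,180,10))
E
```

```text
10 [[[0.0, 1.5, 0.0], [0.0, 0.0, -0.026]], [[0.1, 2.9, 0.0], [0.0, 0.0, -0.052]], [[0.2, 4.4, 0.0], [0.0, 0.0, -0.079]], [[0.3, 5.9, 0.0], [0.0, 0.0, -0.105]], [[0.5, 7.3, 0.0], [0.0, 0.0, -0.131]], [[0.7, 8.8, 0.0], [0.0, 0.0, -0.157]], [[0.9, 10.2, 0.0], [0.0, 0.0, -0.183]], [[1.2, 11.6, 0.0], [0.0, 0.0, -0.209]], [[1.5, 13.1, 0.0], [0.0, 0.0, -0.236]], [[1.9, 14.5, 0.0], [0.0, 0.0, -0.262]]]
10 [[[0.0, 1.5, 0.0], [0.0, 0.0, -0.026]], [[0.1, 2.9, 0.0], [0.0, 0.0, -0.052]], [[0.2, 4.4, 0.0], [0.0, 0.0, -0.079]], [[0.3, 5.9, 0.0], [0.0, 0.0, -0.105]], [[0.5, 7.3, 0.0], [0.0, 0.0, -0.131]], [[0.7, 8.8, 0.0], [0.0, 0.0, -0.157]], [[0.9, 10.2, 0.0], [0.0, 0.0, -0.183]], [[1.2, 11.6, 0.0], [0.0, 0.0, -0.209]], [[1.5, 13.1, 0.0], [0.0, 0.0, -0.236]], [[1.9, 14.5, 0.0], [0.0, 0.0, -0.262]]]
10 [[[0.0, 1.5, 0.0], [-0.0, 0.0, -0.026]], [[0.1, 2.9, 0.0], [0.0, 0.0, -0.052]], [[0.2, 4.4, 0.0], [-0.0, 0.0, -0.079]], [[0.3, 5.9, 0.0], [-0.0, 0.0, -0.105]], [[0.5, 7.3, 0.0], [0.0, 0.0, -0.131]], [[0.7, 8.8, 0.0], [0.0, 0.0, -0.157]], [[0.9, 10.2, 0.0], [-0.0, 0.0, -0.183]], [[1.2, 11.6, 0.0], [0.
[... 997 characters left out ...]
 [0.0, 0.0, -0.079]], [[0.3, 5.9, 0.0], [0.0, 0.0, -0.105]], [[0.5, 7.3, 0.0], [-0.0, 0.0, -0.131]], [[0.7, 8.8, 0.0], [-0.0, 0.0, -0.157]], [[0.9, 10.2, 0.0], [0.0, 0.0, -0.183]], [[1.2, 11.6, 0.0], [0.0, 0.0, -0.209]], [[1.5, 13.1, 0.0], [0.0, 0.0, -0.236]], [[1.9, 14.5, 0.0], [0.0, 0.0, -0.262]]]
10 [[[0.0, 1.5, 0.0], [0.0, 0.0, -0.026]], [[0.1, 2.9, 0.0], [-0.0, 0.0, -0.052]], [[0.2, 4.4, 0.0], [-0.0, 0.0, -0.079]], [[0.3, 5.9, 0.0], [0.0, 0.0, -0.105]], [[0.5, 7.3, 0.0], [0.0, 0.0, -0.131]], [[0.7, 8.8, 0.0], [0.0, 0.0, -0.157]], [[0.9, 10.2, 0.0], [0.0, 0.0, -0.183]], [[1.2, 11.6, 0.0], [0.0, 0.0, -0.209]], [[1.5, 13.1, 0.0], [0.0, 0.0, -0.236]], [[1.9, 14.5, 0.0], [0.0, 0.0, -0.262]]]
```

Request:
servo_tool([
  [[0.1, 2.9, 0], [0, 0, -0.052]],
  [[0.3, 5.9, 0], [0, 0, -0.105]],
  [[0.7, 8.8, 0], [0, 0, -0.157]],
  [[0.9, 10.2, 0], [0, 0, -0.183]],
  [[1.2, 11.6, 0], [0, 0, -0.209]],
  [[1.9, 14.5, 0], [0, 0, -0.262]],
  [[1.9, 14.5, 0], [0, 0, -0.262]],
])

```text
clock: 3.1
tool_pos: [0.5424, -0.1238, 0.1248]
orientation: [-3.133, -0.0, 1.447]
ft_force: [-10.5, 4.4, 7.6]
width: 0.0327
gripper_force: 5.8
```

Request:
servo_tool([
  [[0, 1.5, 0], [0, 0, -0.026]],
  [[0.2, 4.4, 0], [0, 0, -0.079]],
  [[0.5, 7.3, 0], [0, 0, -0.131]],
  [[0.9, 10.2, 0], [0, 0, -0.183]],
  [[0.9, 10.2, 0], [0, 0, -0.183]],
])

```text
clock: 3.6
tool_pos: [0.5442, -0.122, 0.1224]
orientation: [-3.117, -0.006, 1.629]
ft_force: [-28.8, 6.7, 12.5]
width: 0.0322
gripper_force: 13.9
```

```bash
python3 - <<'E'
from h import *
import cv2
s=read_state();print(s["tool_pos"],s["ft_force"],s["wrist_torque"])
t=cv2.resize(camera("top")[175:275,260:360,::-1],(400,400),interpolation=2)
d=cv2.resize(camera("side")[160:230,280:350,::-1],(400,400),interpolation=2)
cv2.imwrite("pics/a2.png",np.hstack([t,d]))
E
```

```text
[ 0.54418193 -0.12202833  0.12235875] [-28.79713135   6.73069213  12.47087401] [ 1.4541253   6.09370964 -0.20755312]
```

View pics/a2.png

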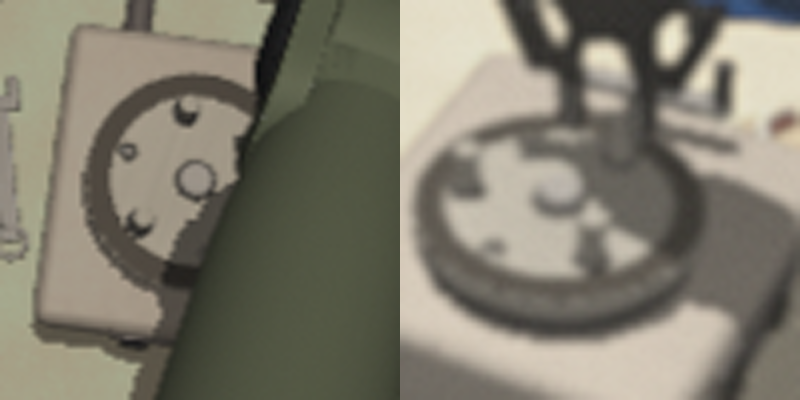

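The picture shows no turn: the pegs are at (186,108) and (137,222) in the crop, as before. The finger bears on the peg and the nose stands clearer, so the wheel is tipping on the studs and jamming. I'll back off and push with a snug fit instead, which limits the tilt.

```bash
python3 - <<'E'
from h import *
f=-112.2+15+10.5
w=arc(C,.056,f,f+1e-9,.125,180,1)[0]
json.dump([list(map(float,w[:3])),[np.pi,0,float(np.radians(w[3]))]],open("cmd.json","w"))
plan(arc(C,.056,f,-112.2,.125,180,6))
E
```

```text
6 [[[0.2, -4.2, -0.0], [0.0, -0.0, 0.074]], [[0.6, -8.3, -0.0], [0.0, -0.0, 0.148]], [[1.4, -12.4, -0.0], [-0.0, -0.0, 0.223]], [[2.4, -16.4, -0.0], [-0.0, -0.0, 0.297]], [[3.8, -20.3, -0.0], [0.0, -0.0, 0.371]], [[5.5, -24.1, -0.0], [0.0, -0.0, 0.445]]]
```

Request:
servo_tool([
  [[0.2, -4.2, 0], [0, 0, 0.074]],
  [[0.6, -8.3, 0], [0, 0, 0.148]],
  [[1.4, -12.4, 0], [0, 0, 0.223]],
  [[2.4, -16.4, 0], [0, 0, 0.297]],
  [[3.8, -20.3, 0], [0, 0, 0.371]],
  [[5.5, -24.1, 0], [0, 0, 0.445]],
  [[5.5, -24.1, 0], [0, 0, 0.445]],
  [[5.5, -24.1, 0], [0, 0, 0.445]],
])

```text
clock: 4.5
tool_pos: [0.5331, -0.122, 0.1257]
orientation: [3.14, 0.001, 1.185]
ft_force: [0.2, -0.2, -0.6]
width: 0.0323
gripper_force: 0.0
```

Request:
servo_tool([
  [[0, 0, 0], [0, 0, 0]],
  [[0, 0, 0], [0, 0, 0]],
  [[0, 0, 0], [0, 0, 0]],
  [[0, 0, 0], [0, 0, 0]],
], fingers=-0.56, newtons=20)

```text
clock: 4.9
tool_pos: [0.5325, -0.1218, 0.1251]
orientation: [3.141, 0.001, 1.184]
ft_force: [-0.4, 0.3, -0.4]
width: 0.0188
gripper_force: 0.0
```

```bash
python3 - <<'E'
from h import *
import cv2
s=read_state();print(s["tool_pos"],s["ft_force"],s["wrist_torque"],s["width"])
t=cv2.resize(camera("top")[175:275,260:360,::-1],(400,400),interpolation=2)
d=cv2.resize(camera("side")[160:230,280:350,::-1],(400,400),interpolation=2)
cv2.imwrite("pics/a3.png",np.hstack([t,d]))
E
```

```text
[ 0.53249738 -0.12180898  0.1251492 ] [-0.44537395  0.2507622  -0.41323824] [ 0.02399388  0.03931131 -0.04182707] 0.018838443072321277
```

View pics/a3.png

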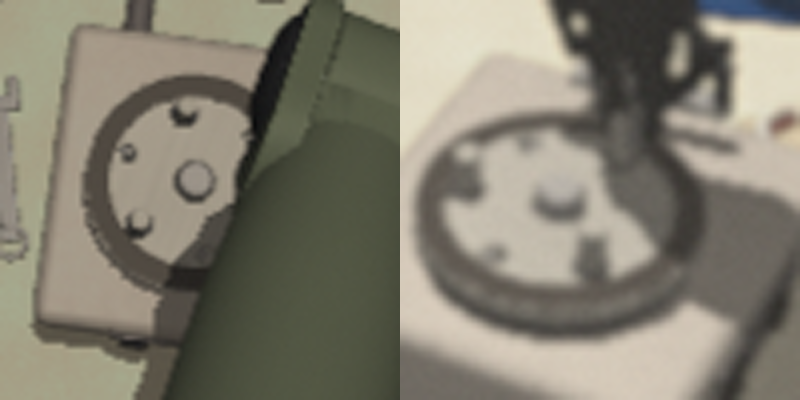

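The wheel is back flat and the peg sits between the pads, near (625,150) in the crop, with no force. Now pushing gently with the snug fit.

Request:
servo_tool([
  [[0, 1.5, 0], [0, 0, -0.026]],
  [[0.1, 2.9, 0], [0, 0, -0.052]],
  [[0.2, 4.4, 0], [0, 0, -0.079]],
  [[0.3, 5.9, 0], [0, 0, -0.105]],
  [[0.3, 5.9, 0], [0, 0, -0.105]],
])

```text
clock: 5.5
tool_pos: [0.5353, -0.1224, 0.1248]
orientation: [-3.136, 0.0, 1.291]
ft_force: [-7.5, 3.1, 7.0]
width: 0.0187
gripper_force: 4.1
```

Request:
servo_tool([
  [[0.3, -5.8, 0], [0, 0, 0.105]],
  [[0.3, -5.8, 0], [0, 0, 0.105]],
  [[0.3, -5.8, 0], [0, 0, 0.105]],
])

```text
clock: 5.8
tool_pos: [0.533, -0.122, 0.1253]
orientation: [3.14, 0.001, 1.186]
ft_force: [0.3, -1.2, 0.9]
width: 0.0187
gripper_force: 0.0
```

Request:
servo_tool([
  [[0, 0, 0], [0, 0, 0]],
  [[0, 0, 0], [0, 0, 0]],
  [[0, 0, 0], [0, 0, 0]],
  [[0, 0, 0], [0, 0, 0]],
], fingers=-1, newtons=30)

```text
clock: 6.2
tool_pos: [0.5331, -0.122, 0.1254]
orientation: [3.14, 0.001, 1.184]
ft_force: [1.5, -0.9, 2.0]
width: 0.0144
gripper_force: 29.2
```

Request:
servo_tool([
  [[0, 0, -0.5], [0, 0, 0]],
  [[0, 1.5, -1], [0, 0, -0.026]],
  [[0.1, 2.9, -1], [0, 0, -0.052]],
  [[0.2, 4.4, -1], [0, 0, -0.079]],
  [[0.3, 5.9, -1], [0, 0, -0.105]],
  [[0.3, 5.9, -1], [0, 0, -0.105]],
])

```text
clock: 6.8
tool_pos: [0.5339, -0.122, 0.1253]
orientation: [-3.133, 0.001, 1.291]
ft_force: [-9.7, 3.2, 6.9]
width: 0.0144
gripper_force: 30.2
```

Request:
servo_tool([
  [[0, 0, -2], [0, 0, 0]],
  [[0, 0, -4], [0, 0, 0]],
  [[0, 0, -4], [0, 0, 0]],
])

```text
clock: 7.1
tool_pos: [0.5345, -0.1211, 0.128]
orientation: [-3.133, -0.002, 1.29]
ft_force: [-4.3, 5.3, -4.6]
width: 0.0141
gripper_force: 29.7
```

Request:
servo_tool([
  [[0, 1.5, 0], [0, 0, -0.026]],
  [[0.1, 2.9, 0], [0, 0, -0.052]],
  [[0.2, 4.4, 0], [0, 0, -0.079]],
  [[0.3, 5.9, 0], [0, 0, -0.105]],
  [[0.3, 5.9, 0], [0, 0, -0.105]],
])

```text
clock: 7.6
tool_pos: [0.5352, -0.1212, 0.1268]
orientation: [-3.123, -0.003, 1.396]
ft_force: [-15.3, 6.7, 1.5]
width: 0.0138
gripper_force: 30.3
```

Turning is blocked even though the weight is off the wheel. I'll triangulate heights from the first two pictures to check my assumption about the wheel's state.

```bash
python3 - <<'E'
from h import *
def tri(a,b):
    P=lambda n,o,q:(ray(n,*(np.array(o)+(np.array(q)+.5)/6-.5),.3),ray(n,*(np.array(o)+(np.array(q)+.5)/6-.5),0))
    (p,p1),(q,q1)=P("top",(260,175),a),P("side",(250,160),b)
    u=(p1-p)/np.linalg.norm(p1-p);v=(q1-q)/np.linalg.norm(q1-q)
    t=np.linalg.lstsq(np.c_[u,-v],q-p,rcond=None)[0];A,B=p+u*t[0],q+v*t[1]
    return ((A+B)/2).round(4),np.linalg.norm(A-B).round(4)
for n,a,b in (("hole far",(378,206),(317,146)),("hole near",(307,380),(450,226)),("hole left",(190,228),(278,263)),
 ("nose .120",(293,270),(347,198)),("pivot .1125",(514,302),(438,90)),("pin top .1425",(522,386),(520,68)),
 ("corner .08",(113,38),(75,313)),("corner .08",(578,100),(283,58)),("corner .08",(532,543),(630,170)),("corner .08",(56,484),(455,455))):
    print(n,*tri(a,b))
E
```

```text
hole far [ 0.5905 -0.1159  0.1051] 0.001
hole near [ 0.4974 -0.078   0.105 ] 0.0008
hole left [ 0.5774 -0.0159  0.1042] 0.0011
nose .120 [ 0.5552 -0.0697  0.1143] 0.0009
pivot .1125 [ 0.5397 -0.1873  0.1074] 0.0011
pin top .1425 [ 0.4918 -0.1854  0.1396] 0.0022
corner .08 [0.6869 0.0258 0.0656] 0.0065
corner .08 [ 0.6565 -0.2321  0.0658] 0.0047
corner .08 [ 0.4182 -0.2007  0.0706] 0.0058
corner .08 [0.4469 0.0542 0.07  ] 0.0065
```

Allowing for the ~5 mm low bias on the known points, the wheel's face comes out near 110 mm, which would mean it has already dropped. I'll check by touching the peg's top with shut fingers: 150 mm if perched, 142 mm if dropped.

Request:
servo_tool([
  [[0, 0, 0], [0, 0, 0]],
  [[0.6, -6, 0], [0, 0, 0.105]],
  [[1.2, -11.6, 0], [0, 0, 0.21]],
  [[1.2, -11.6, -20], [0, 0, 0.21]],
  [[1.2, -11.6, -45], [0, 0, 0.21]],
  [[1.2, -11.6, -45], [0, 0, 0.21]],
], fingers=-0.25)

```text
clock: 8.2
tool_pos: [0.5352, -0.1227, 0.1785]
orientation: [3.135, 0.001, 1.185]
ft_force: [-0.1, -0.0, 0.5]
width: 0.0319
gripper_force: 0.0
```

Request:
servo_tool([
  [[0, 0, 0], [0, 0, 0]],
  [[0, 0, 0], [0, 0, 0]],
  [[0, 0, 0], [0, 0, 0]],
  [[0, 0, 10], [0, 0, 0]],
  [[0, 0, 20], [0, 0, 0]],
  [[0, 0, 22], [0, 0, 0]],
  [[0, 0, 22], [0, 0, 0]],
], fingers=-1)

```text
clock: 8.9
tool_pos: [0.5319, -0.1216, 0.152]
orientation: [-3.14, 0.001, 1.184]
ft_force: [0.8, 0.0, -0.7]
width: 0.0002
gripper_force: 0.0
```

Request:
servo_tool([
  [[0, 0, 2], [0, 0, 0]],
  [[0, 0, 4], [0, 0, 0]],
  [[0, 0, 5], [0, 0, 0]],
  [[0, 0, 5], [0, 0, 0]],
])

```text
clock: 9.3
tool_pos: [0.5326, -0.1219, 0.1482]
orientation: [3.141, 0.001, 1.184]
ft_force: [0.3, 0.2, 0.4]
width: -0.0005
gripper_force: 0.0
```

Request:
servo_tool([
  [[0, 0, 1], [0, 0, 0]],
  [[0, 0, 3], [0, 0, 0]],
  [[0, 0, 3], [0, 0, 0]],
])

```text
clock: 9.6
tool_pos: [0.5325, -0.1218, 0.1449]
orientation: [3.141, 0.001, 1.184]
ft_force: [-0.4, -0.2, 0.7]
width: -0.0
gripper_force: 0.0
```

Request:
servo_tool([
  [[0, 0, 1], [0, 0, 0]],
  [[0, 0, 3], [0, 0, 0]],
  [[0, 0, 3], [0, 0, 0]],
])

```text
clock: 9.9
tool_pos: [0.5325, -0.1218, 0.1419]
orientation: [3.142, 0.001, 1.184]
ft_force: [-0.5, -0.1, -0.6]
width: -0.0002
gripper_force: 0.0
```

Request:
servo_tool([
  [[0, 0, 1], [0, 0, 0]],
  [[0, 0, 2], [0, 0, 0]],
  [[0, 0, 2], [0, 0, 0]],
])

```text
clock: 10.2
tool_pos: [0.5325, -0.1218, 0.14]
orientation: [3.141, 0.001, 1.184]
ft_force: [-0.5, 0.9, -0.2]
width: 0.0003
gripper_force: 0.0
```

Request:
servo_tool([
  [[0, 0, 1], [0, 0, 0]],
  [[0, 0, 2], [0, 0, 0]],
  [[0, 0, 2], [0, 0, 0]],
])

```text
clock: 10.5
tool_pos: [0.5325, -0.1218, 0.138]
orientation: [3.141, 0.001, 1.184]
ft_force: [-0.0, 0.5, -0.5]
width: -0.0001
gripper_force: 0.0
```

Request:
servo_tool([
  [[0, 0, 1], [0, 0, 0]],
  [[0, 0, 2], [0, 0, 0]],
  [[0, 0, 2], [0, 0, 0]],
])

```text
clock: 10.8
tool_pos: [0.5328, -0.122, 0.137]
orientation: [3.14, 0.001, 1.184]
ft_force: [-1.6, 1.0, 6.1]
width: -0.0001
gripper_force: 2.8
```

Contact comes at 137 mm, so the peg's top is well below 150 mm. The wheel is already on its studs, not perched, which agrees with the triangulation and explains why it would not turn. Next I'll press it home evenly, with the fingers either side of the nose.

Request:
servo_tool([
  [[0, 0, -20], [0, 0, 0]],
  [[0, 0, -40], [0, 0, 0]],
  [[28, 0, -44], [0, 0, 0]],
  [[56, 0, -44], [0, 0, 0]],
  [[56, 0, -44], [0, 0, 0]],
  [[56, 0, -44], [0, 0, 0]],
  [[56, 0, -44], [0, 0, 0]],
], fingers=0.18)

```text
clock: 11.5
tool_pos: [0.5534, -0.0704, 0.1799]
orientation: [-3.142, 0.002, 1.183]
ft_force: [-0.0, 0.3, 0.5]
width: 0.0506
gripper_force: 0.0
```

Request:
servo_tool([
  [[0, 0, 20], [0, 0, 0]],
  [[0, 0, 40], [0, 0, 0]],
  [[0, 0, 60], [0, 0, 0]],
  [[0, 0, 70], [0, 0, 0]],
  [[0, 0, 70], [0, 0, 0]],
])

```text
clock: 12.0
tool_pos: [0.5524, -0.0704, 0.1087]
orientation: [-3.139, 0.002, 1.183]
ft_force: [-1.2, -0.2, 0.2]
width: 0.0502
gripper_force: 0.0
```

Request:
servo_tool([
  [[0, 0, 2], [0, 0, 0]],
  [[0, 0, 4], [0, 0, 0]],
  [[0, 0, 4], [0, 0, 0]],
])

```text
clock: 12.3
tool_pos: [0.5542, -0.0702, 0.1067]
orientation: [3.14, 0.001, 1.184]
ft_force: [0.2, -1.2, 0.3]
width: 0.0505
gripper_force: 0.0
```

Request:
servo_tool([
  [[0, 0, 2], [0, 0, 0]],
  [[0, 0, 4], [0, 0, 0]],
  [[0, 0, 4], [0, 0, 0]],
])

```text
clock: 12.6
tool_pos: [0.5538, -0.07, 0.102]
orientation: [3.141, 0.001, 1.184]
ft_force: [0.1, 1.0, 0.1]
width: 0.0503
gripper_force: 0.0
```

Request:
servo_tool([
  [[0, 0, 1], [0, 0, 0]],
  [[0, 0, 3], [0, 0, 0]],
  [[0, 0, 3], [0, 0, 0]],
])

```text
clock: 12.9
tool_pos: [0.5539, -0.07, 0.0998]
orientation: [3.141, 0.001, 1.184]
ft_force: [-1.5, 1.3, 5.5]
width: 0.0507
gripper_force: 2.5
```

Request:
servo_tool([
  [[0, 0, 2], [0, 0, 0]],
  [[0, 0, 3], [0, 0, 0]],
  [[0, 0, 3], [0, 0, 0]],
])

```text
clock: 13.2
tool_pos: [0.5539, -0.0701, 0.0989]
orientation: [3.14, 0.001, 1.184]
ft_force: [-7.0, 2.0, 21.4]
width: 0.0503
gripper_force: 10.7
```

Request:
servo_tool([
  [[0, 0, 1], [0, 0, 0]],
  [[0, 0, 2], [0, 0, 0]],
  [[0, 0, 2], [0, 0, 0]],
])

```text
clock: 13.5
tool_pos: [0.5539, -0.0701, 0.0987]
orientation: [3.139, 0.001, 1.184]
ft_force: [-11.7, 1.4, 37.0]
width: 0.0507
gripper_force: 18.1
```

A hard stop at 37 N fits the wheel being home. I'll confirm by touching the peg top again, which should be about 134 mm.

Request:
servo_tool([
  [[0, 0, -15], [0, 0, 0]],
  [[0, 0, -45], [0, 0, 0]],
  [[0, 0, -86], [0, 0, 0]],
  [[-28, 0, -86], [0, 0, 0]],
  [[-56, 0, -86], [0, 0, 0]],
  [[-56, 0, -86], [0, 0, 0]],
])

```text
clock: 14.1
tool_pos: [0.5319, -0.1241, 0.1806]
orientation: [3.14, 0.002, 1.18]
ft_force: [0.2, 0.1, -0.0]
width: 0.0506
gripper_force: 0.0
```

Request:
servo_tool([
  [[0, 0, 0], [0, 0, 0]],
  [[0, 0, 0], [0, 0, 0]],
  [[0, 0, 0], [0, 0, 0]],
  [[0, 0, 0], [0, 0, 0]],
  [[0, 0, 20], [0, 0, 0]],
  [[0, 0, 35], [0, 0, 0]],
  [[0, 0, 42], [0, 0, 0]],
  [[0, 0, 42], [0, 0, 0]],
], fingers=-1)

```text
clock: 14.9
tool_pos: [0.5319, -0.1213, 0.1372]
orientation: [-3.14, 0.001, 1.184]
ft_force: [-0.4, 0.2, -0.3]
width: 0.0
gripper_force: 0.0
```

Request:
servo_tool([
  [[0, 0, 1], [0, 0, 0]],
  [[0, 0, 2], [0, 0, 0]],
  [[0, 0, 2], [0, 0, 0]],
])

```text
clock: 15.2
tool_pos: [0.533, -0.122, 0.1367]
orientation: [3.14, 0.001, 1.184]
ft_force: [0.6, -0.3, 0.8]
width: -0.0001
gripper_force: 0.0
```

Request:
servo_tool([
  [[0, 0, 1], [0, 0, 0]],
  [[0, 0, 2], [0, 0, 0]],
  [[0, 0, 2], [0, 0, 0]],
])

```text
clock: 15.5
tool_pos: [0.5326, -0.1219, 0.1341]
orientation: [3.141, 0.001, 1.184]
ft_force: [-0.2, -0.2, -0.9]
width: -0.0001
gripper_force: 0.0
```

Request:
servo_tool([
  [[0, 0, 1], [0, 0, 0]],
  [[0, 0, 2], [0, 0, 0]],
  [[0, 0, 2], [0, 0, 0]],
])

```text
clock: 15.8
tool_pos: [0.5327, -0.1219, 0.134]
orientation: [3.14, 0.001, 1.184]
ft_force: [-5.0, 2.4, 14.0]
width: -0.0005
gripper_force: 6.9
```

The peg top is now at 134 mm, so the wheel is fully home. Next is the keeper.

```bash
python3 - <<'E'
from h import *
w=arc(C,.056,-112.2,-112.2,.132,180,1)[0]
json.dump([list(map(float,w[:3])),[np.pi,0,float(np.radians(w[3]))]],open("cmd.json","w"))
plan([(w[0],w[1],.19,67.8),(.4915,-.184,.19,-3)],dmax=40)
plan([(.4915,-.184,.122,-3)],dmax=20)
plan(arc(PIV,.05,177,225,.122,-180,12))
plan(arc(PIV,.05,225,270,.122,-180,12))
E
```

```text
11 [[[0.0, 0.0, -29.0], [0.0, 0.0, 0.0]], [[0.0, 0.0, -58.0], [0.0, 0.0, 0.0]], [[-8.2, -1.6, -58.0], [0.0, -0.0, 0.137]], [[-16.4, -3.1, -58.0], [0.0, -0.0, 0.275]], [[-24.5, -4.7, -58.0], [0.0, -0.0, 0.412]], [[-32.7, -6.3, -58.0], [0.0, -0.0, 0.549]], [[-40.9, -7.8, -58.0], [0.0, -0.0, 0.686]], [[-49.1, -9.4, -58.0], [0.0, -0.0, 0.824]], [[-57.3, -10.9, -58.0], [0.0, -0.0, 0.961]], [[-65.4, -12.5, -58.0], [-0.0, -0.0, 1.098]], [[-73.6, -14.1, -58.0], [-0.0, -0.0, 1.236]]]
4 [[[-0.0, -0.0, 17.0], [-0.0, -0.0, 0.0]], [[-0.0, -0.0, 34.0], [0.0, 0.0, 0.0]], [[-0.0, -0.0, 51.0], [0.0, 0.0, 0.0]], [[-0.0, -0.0, 68.0], [0.0, 0.0, 0.0]]]
12 [[[-1.5, 3.5, 0.0], [0.0, 0.0, -0.07]], [[-1.1, 6.9, 0.0], [0.0, 0.0, -0.14]], [[-0.5, 10.4, 0.0], [0.0, 0.0, -0.209]], [[0.3, 13.8, 0.0], [0.0, 0.0, -0.279]], [[1.4, 17.1, 0.0], [0.0, 0.0, -0.349]], [[2.7, 20.3, 0.0], [0.0, 0.0, -0.419]], [[4.2, 23.4, 0.0], [0.0, 0.0, -0.489]], [[6.0, 26.5, 0.0], [0.0, 0.0, -0.559]], [[7.9, 29.4, 0.0], [0.0, 0.0, -0.628]], [[10.1, 32.1, 0.0], [0.0, 0.0, -0.698]], [[12.4, 34.7, 0.0], [0.0, 0.0, -0.768]], [[14.9, 37.1, 0.0], [0.0, 0.0, -0.838]]]
12 [[[0.1, 3.3, 0.0], [0.0, 0.0, -0.065]], [[0.4, 6.5, 0.0], [-0.0, 0.0, -0.131]], [[1.0, 9.8, 0.0], [-0.0, 0.0, -0.196]], [[1.7, 12.9, 0.0], [-0.0, 0.0, -0.262]], [[2.7, 16.1, 0.0], [-0.0, 0.0, -0.327]], [[3.8, 19.1, 0.0], [-0.0, 0.0, -0.393]], [[5.2, 22.1, 0.0], [0.0, 0.0, -0.458]], [[6.7, 25.0, 0.0], [0.0, 0.0, -0.524]], [[8.4, 27.8, 0.0], [-0.0, 0.0, -0.589]], [[10.3, 30.4, 0.0], [-0.0, 0.0, -0.654]], [[12.4, 33.0, 0.0], [-0.0, 0.0, -0.72]], [[14.6, 35.4, 0.0], [-0.0, 0.0, -0.785]]]
```

Request:
servo_tool([
  [[0, 0, -29], [0, 0, 0]],
  [[0, 0, -58], [0, 0, 0]],
  [[-8.2, -1.6, -58], [0, 0, 0.137]],
  [[-16.4, -3.1, -58], [0, 0, 0.275]],
  [[-24.5, -4.7, -58], [0, 0, 0.412]],
  [[-32.7, -6.3, -58], [0, 0, 0.549]],
  [[-40.9, -7.8, -58], [0, 0, 0.686]],
  [[-49.1, -9.4, -58], [0, 0, 0.824]],
  [[-57.3, -10.9, -58], [0, 0, 0.961]],
  [[-65.4, -12.5, -58], [0, 0, 1.098]],
  [[-73.6, -14.1, -58], [0, 0, 1.236]],
  [[-73.6, -14.1, -58], [0, 0, 1.236]],
])

```text
clock: 17.0
tool_pos: [0.4914, -0.1853, 0.1903]
orientation: [3.14, 0.0, -0.053]
ft_force: [0.4, -0.4, -0.5]
width: 0.0002
gripper_force: 0.0
```

Request:
servo_tool([
  [[0, 0, 0], [0, 0, 0]],
  [[0, 0, 0], [0, 0, 0]],
  [[0, 0, 0], [0, 0, 0]],
], fingers=-0.25)

```text
clock: 17.3
tool_pos: [0.492, -0.1843, 0.1903]
orientation: [3.14, -0.0, -0.051]
ft_force: [-0.5, -0.6, -0.1]
width: 0.0319
gripper_force: 0.0
```

Request:
servo_tool([
  [[0, 0, 17], [0, 0, 0]],
  [[0, 0, 34], [0, 0, 0]],
  [[0, 0, 46], [0, 0, 0]],
  [[0, 0, 52], [0, 0, 0]],
  [[0, 0, 52], [0, 0, 0]],
])

```text
clock: 17.8
tool_pos: [0.4914, -0.1843, 0.1375]
orientation: [3.141, 0.001, -0.052]
ft_force: [-1.2, 0.2, 0.3]
width: 0.0319
gripper_force: 0.0
```

Straddling the pin without contact. Going down the rest and swinging.

Request:
servo_tool([
  [[0, 0, 8], [0, 0, 0]],
  [[0, 0, 16], [0, 0, 0]],
  [[0, 0, 16], [0, 0, 0]],
])

```text
clock: 18.1
tool_pos: [0.4912, -0.1844, 0.1213]
orientation: [3.141, 0.001, -0.052]
ft_force: [-0.4, -0.1, -0.1]
width: 0.0321
gripper_force: 0.0
```

Request:
servo_tool([
  [[-1.5, 3.5, 0], [0, 0, -0.07]],
  [[-1.1, 6.9, 0], [0, 0, -0.14]],
  [[-0.5, 10.4, 0], [0, 0, -0.209]],
  [[0.3, 13.8, 0], [0, 0, -0.279]],
  [[1.4, 17.1, 0], [0, 0, -0.349]],
  [[2.7, 20.3, 0], [0, 0, -0.419]],
  [[4.2, 23.4, 0], [0, 0, -0.489]],
  [[6, 26.5, 0], [0, 0, -0.559]],
  [[7.9, 29.4, 0], [0, 0, -0.628]],
  [[10.1, 32.1, 0], [0, 0, -0.698]],
  [[12.4, 34.7, 0], [0, 0, -0.768]],
  [[14.9, 37.1, 0], [0, 0, -0.838]],
])

```text
clock: 19.3
tool_pos: [0.5045, -0.2213, 0.1222]
orientation: [-3.14, -0.001, 0.789]
ft_force: [-0.5, 3.7, 0.3]
width: 0.0323
gripper_force: 1.4
```

The keeper swings freely at about 3.7 N, passing over the rim. Carrying on towards the stop.

Request:
servo_tool([
  [[0.1, 3.3, 0], [0, 0, -0.065]],
  [[0.4, 6.5, 0], [0, 0, -0.131]],
  [[1, 9.8, 0], [0, 0, -0.196]],
  [[1.7, 12.9, 0], [0, 0, -0.262]],
  [[2.7, 16.1, 0], [0, 0, -0.327]],
  [[3.8, 19.1, 0], [0, 0, -0.393]],
  [[5.2, 22.1, 0], [0, 0, -0.458]],
  [[6.7, 25, 0], [0, 0, -0.524]],
  [[8.4, 27.8, 0], [0, 0, -0.589]],
  [[10.3, 30.4, 0], [0, 0, -0.654]],
  [[12.4, 33, 0], [0, 0, -0.72]],
  [[14.6, 35.4, 0], [0, 0, -0.785]],
])

```text
clock: 20.5
tool_pos: [0.539, -0.2363, 0.122]
orientation: [-3.139, -0.0, 1.574]
ft_force: [-2.1, 2.0, 0.7]
width: 0.0321
gripper_force: 1.4
```

Request:
servo_tool([
  [[0, 1.5, 0], [0, 0, 0]],
  [[0, 2.5, 0], [0, 0, 0]],
  [[0, 2.5, 0], [0, 0, 0]],
])

```text
clock: 20.8
tool_pos: [0.5422, -0.2373, 0.1221]
orientation: [-3.141, 0.002, 1.57]
ft_force: [-2.8, 0.1, -0.8]
width: 0.0322
gripper_force: 1.3
```

Request:
servo_tool([
  [[0, 1.5, 0], [0, 0, 0]],
  [[0, 3, 0], [0, 0, 0]],
  [[0, 3, 0], [0, 0, 0]],
])

```text
clock: 21.1
tool_pos: [0.544, -0.2378, 0.122]
orientation: [-3.138, 0.003, 1.57]
ft_force: [-6.5, -1.6, 0.9]
width: 0.0323
gripper_force: 3.4
```

At the stop. I'll clear the pin, retract and look.

Request:
servo_tool([
  [[0, -6, 0], [0, 0, 0]],
  [[0, -9, 0], [0, 0, 0]],
  [[0, -9, 0], [0, 0, 0]],
  [[0, -9, -30], [0, 0, 0]],
  [[0, -9, -70], [0, 0, 0]],
  [[0, -9, -110], [0, 0, 0]],
  [[0, -55, -110], [0, 0, 0]],
  [[0, -100, -110], [0, 0, 0]],
  [[0, -150, -110], [0, 0, 0]],
  [[0, -150, -110], [0, 0, 0]],
])

```text
clock: 22.1
tool_pos: [0.3902, -0.235, 0.2318]
orientation: [-3.138, -0.001, 1.568]
ft_force: [1.1, 0.3, -0.2]
width: 0.0322
gripper_force: 0.0
```

```bash
python3 - <<'E'
from h import *
import cv2
s=read_state();print(s["tool_pos"],s["ft_force"])
t=cv2.resize(camera("top")[175:275,260:380,::-1],(480,400),interpolation=2)
d=cv2.resize(camera("side")[160:240,275:339,::-1],(320,400),interpolation=2)
cv2.imwrite("pics/a4.png",np.hstack([t,d]))
E
```

```text
[ 0.39024963 -0.23498286  0.23180571] [ 1.09822494  0.28848444 -0.19244174]
```

View pics/a4.png

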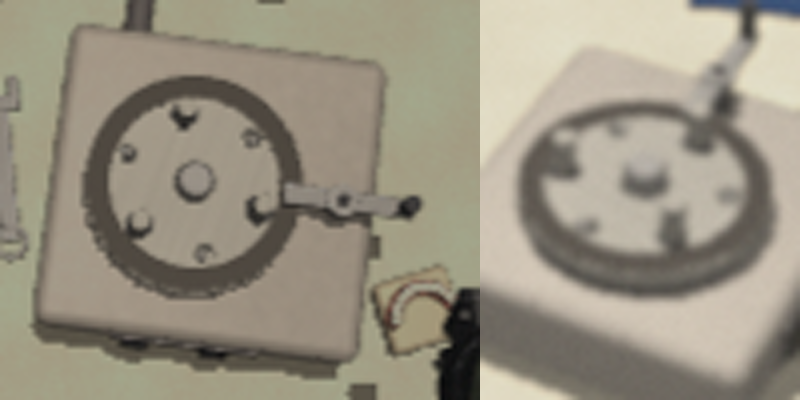

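The keeper lies over the rim, from (285,193) to its pin at (410,205). The wheel is flat, and the jaw model at (415,310) is where it was. Handing in.

```bash
python3 -c "
from workcell import *
print(finish_job())"
```

```text
the job is handed in; nothing more can be done
None
```

The wheel is fully home and the keeper is at its stop over the rim; I handed the job in, but it returned no verdict. The wheel measured as already down on its studs, not perched as described, and would not turn, so I only pressed it home. My early attempts to turn it pushed a peg with up to about 32 N, under the 70 N limit.

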